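# Move the blow-off nozzle to the other air outlet

### The arm

A 7-joint arm with a two-finger parallel gripper is mounted at the origin on the work surface. World frame = base frame: x ahead of the robot, y to its left, z up, the work surface at z = 0. Lengths are in m, angles in rad, forces in N, time in s.
With the tool pointing down it reaches from about 0.425 to 0.925 m from the base axis. Payload 6.8 kg.
Tool frame: the origin (TCP) lies at the very end of the fingers, on their centre line; the grasp point (between the pads) lies 19 mm behind it; z points along the fingers, y is the line along which they close (so a half turn about z gives the same grasp; the last joint's range is limited). The gripper opens to 88 mm and grips with 3 to 60 N. Pads are 20 mm wide; open, the fingers measure 115 mm over their backs; the gripper's body (75 mm by 178 mm) begins 61 mm behind the grasp point.
Start: joints at [1.145, 0.477, 0.022, 1.555, -0.011, 1.109, -0.083], TCP at [0.211, -0.641, 0.223] pointing down, gripper open.
Joint ranges: [-2.96, 2.96], [-0.34, 2.1], [-1.41, 1.46], [0.24, 2.44], [-1.37, 4.51], [0.17, 1.92], [-2.96, 2.96]. Speed limits (rad/s): [2.39, 2.39, 3.14, 3.14, 3.14, 3.14, 3.14].

### API

Orientations are given as a unit quaternion [x, y, z, w].
In Python, from station import * gives the robot as it stands.
- The arm moves only by the tool play_rows, never from a script. Its argument "plan" is a list of rows, each a list of 2 entries, a list of its own where there are three numbers: the shift along the tool's x, y, z in m, then the turn about the tool's z in degrees. In form: [[[tx, ty, tz], turn], ...]. A call has 1 to 8 rows; each row shifts and turns the commanded pose from where the row before left it, along the tool's axes as they then stand; what a row does not reach is not made up. A row lasts 1/10 s, in which the tool goes at most 50 mm and 8.59 degrees, less where a joint would pass 70% of its speed; a pose out of reach is approached as far as the arm can. A call is refused whole if a number of a shift passes 0.05 or a number of a turn 8.59, either way. A call with a gripper value outside its range is refused whole. "jaw" is the gripper command: -1 is fully open, 1 is shut, values between are in proportion, set as the call begins (left out, the last holds). The fingers move at their own pace and stop on an object; "grip_force" is the grip in N (left out, the last holds). Time passes only in rows, so rows that do not move let the fingers close. It gives the time, the measured TCP pose, the force, the opening and the grip force at its end, in the units of the state.
- observe(): the state, without advancing time (a new reading comes with each control period).
- snapshot(name): name is "scene" or "top" or "wrist"; returns (picture, depth): 384x512x3 uint8, red, green, blue; 384x512 float32, m along the optical axis (not along the pixel's ray), 0 where there is no reading.
- camera_info(name): a dict with "fov_y" (degrees; the focal length in pixels is half the picture's height over the tangent of half this angle, whatever the lens; pixels are square), "cx", "cy" (the principal point, pixels), "camera_from_world" (4x4, takes a point from world to camera coordinates); the wrist camera has in their place "hand_eye" (4x4, takes a point from camera to tool coordinates, whose origin is the TCP and whose axes are the flange's). Camera axes: x right, y down, z forward; pixel columns grow to the right and rows downward; lengths in m; the calibration is good to about 2 mm. The wrist camera is an equidistant fisheye: a pixel r from the principal point sees the ray r / f radians off the axis. A picture is of the moment at which its call begins: read the wrist's pose just before it. camera_info takes no time and is no camera call.
- finish_job(): hands the job in; it is judged then, once.
The state is a dict: "time_s": time; "joint_pos": joint angles; "dq": joint speeds; "effort": joint torques, N m; "position": TCP position; "tcp_rot": TCP orientation; "wrist_force": force on the tool from outside, world axes, zero at the start; "ft_torque": the same for the moment, N m; "grip_width": finger opening in m; "grasp_force": force on a finger pad.
Only numpy, scipy, OpenCV 4.12 (cv2) and the standard library are available. Lean on these libraries where they do the work, as an engineer would, in place of code of your own. Each camera call takes 0.05 s, during which the arm holds its last target. There are 200 camera calls.

### The job

Press in the release collar of the bench air outlet that holds the short metal nozzle tube and draw the tube out, then push the tube down into the empty outlet, past the grip, until it is fully home and locked with the collar sprung back up, and let go. Be gentle with both outlets: never yank the tube against the grip or ram it, and leave the other things on the bench where they are.

Things in the scene. Friction and masses are not known exactly. Their poses are not given: they have to be found in the camera images.
- tube: rigid aluminium nozzle tube, 87 mm long, 16 mm diameter, about 50 g, round. Origin: centre of its lower end; z to the tip. From below: taper 10 to 16 mm diameter over 0-5 mm, lip to 8, groove (10 mm diameter) 8 to 16, plain shaft 16 to 75, cone 75 to 87 (7 mm at tip). Starts locked upright in outlet_a on its stop, 42 mm of it above the collar.
- outlet_a: outlet holding the tube at the start. 70 x 70 mm steel foot, column, brass push-in fitting 45 mm across, over it a black release collar. Origin: centre of the foot's underside; z up along the bore. Collar's top face 95 mm above the origin, solid stop of the bore (17.6 mm wide) at 50 mm, four sprung teeth at 60-63 mm. Collar flange 46 mm across, 8 mm thick: pressed by fingertips astride the tube.
- outlet_b: the empty outlet. 70 x 70 mm steel foot, column, brass push-in fitting 45 mm across, over it a black release collar. Origin: centre of the foot's underside; z up along the bore. Same fitting (stop 45 mm below the collar's top), but set higher or lower on its column: collar's top 85 to 105 mm above the origin, not measured: see or feel it.
- collar_a (a joint): travel down of outlet_a's release collar, m: 0 = up at rest, hard end 0.008. Spring: about 5 N to start it, 11 N fully down; springs back. Down more than about 0.004 its teeth clear the tube. From fully down, lifting the tube 2.5 mm gets its lip past the teeth even if the collar rises along; a tube left 8 mm or more up rests loosely on the teeth.
- collar_b (a joint): same for outlet_b. A tube pushed in wedges the teeth apart (4 to 9 N) from 12 mm before the stop without moving the collar; they snap into its groove 2 mm before the stop and hold it.
- tooth_b0 (a joint): one of the four grip teeth inside outlet_b, m: 0 = closed (nothing there, or locked in the tube's groove), about 0.0022 = spread by a tube that is not yet locked
- tooth_b2 (a joint): the tooth opposite tooth_b0, same values
- paint_jar: small paint jar, 38 mm across, 50 mm high; a bystander, origin at the centre of its underside, leave it be
- thinner_jar: amber glass jar, 44 mm across, 60 mm high; a bystander, origin at the centre of its underside, leave it be
- boxcar: model boxcar, 120 x 36 x 48 mm; a bystander, origin at the centre of its underside, leave it be
- screwdriver: screwdriver, 150 mm, lying; a bystander, origin at the centre of its underside, leave it be
- screw_tin: open steel tin, 56 mm across, 30 mm high; a bystander, origin at the centre of its underside, leave it be
- sanding_block: cork sanding block, 90 x 45 x 26 mm; a bystander, origin at the centre of its underside, leave it be
- brush: brush, 150 mm, lying; a bystander, origin at the centre of its underside, leave it be

How it is judged:
On the way, in this order (a step that is already met when the one before it is completed fails the run):
1. the release collar of the outlet holding the tube is pressed in (more than 5.5 mm) (value of joint collar_a above 0.0055 m), for 0.1 s.
2. the tube is drawn right out of that outlet (z of tube in the frame of outlet_a above 0.097 m), for 0.1 s.
3. the tube's lip, pushed down the empty outlet's bore, has spread the grip teeth (horizontal distance between tube and outlet_b below 0.004 m and z of tube in the frame of outlet_b below 0.078 m and value of joint any of tooth_b0, tooth_b2 above 0.0019 m), for 0.02 s.
At the end, for the whole second after the job is handed in: The tube, its lip pushed past the grip teeth, stands in the other outlet with the teeth closed again in its groove (within 1.2 mm), lower end 35 to 65 mm above the outlet's origin, within 4 mm of the bore's axis and 0.1 rad of its direction, collar up (within 2 mm), at rest and let go (z of tube in the frame of outlet_b between 0.035 and 0.065 m and value of joint each of tooth_b0, tooth_b2 below 0.0012 m and horizontal distance between tube and outlet_b below 0.004 m and angle between the z axis of tube and the z axis of outlet_b, either way round below 0.1 rad and value of joint collar_b below 0.002 m and linear speed of tube below 0.02 m/s); the robot touches nothing.
It fails at once if more than 40 N of contact force on either outlet (its fitting, collar or teeth), through the tube or the gripper (contact force between any of outlet_a, outlet_b and anything else above 40 N).
It fails at once if a bystander is moved more than 30 mm (distance of any of paint_jar, thinner_jar, boxcar, screwdriver, screw_tin, sanding_block, brush from where it was at the start of the episode above 0.03 m).
It also fails if it takes over 72 s, if anything falls off the work surface, if the arm or the gripper's body presses on something with over 40 N, if the wrist force passes 120 N, or if a joint passes its speed limit or range.

## Working session

There is one attempt and no reset: what is moved stays moved. The work goes in short steps, Python scripts to look and compute and a tool call to move; the robot and the scene stay as the last step left them, time stands still between calls to the robot, and variables do not carry over. Pictures are saved under pics/ and viewed, at most 10 in all, crops included, and the job is handed in when it is done.

Besides the shell and the picture viewer there is one more tool, called as name(argument=value, ...), one argument or row to a line, values as JSON. play_rows: Moves the arm, as the interface text tells. Its arguments: {"type":"object","properties":{"plan":{"type":"array"},"jaw":{"type":"number"},"grip_force":{"type":"number"}},"required":["plan"]}

```bash
mkdir -p pics; ls; python3 - <<'E'
from station import *
import cv2,numpy as np
s=observe();print(s)
for n in ("top","scene"):
    p,d=snapshot(n);np.savez(f"{n}.npz",p=p,d=d);cv2.imwrite(f"pics/{n}0.png",p[...,::-1]);print(camera_info(n))
print(camera_info("wrist"))
E
```

```text
pics
{'time_s': 0.0, 'joint_pos': array([ 1.14490217,  0.47773288,  0.02232674,  1.55643355, -0.01149301,
        1.10931155, -0.0830953 ]), 'dq': array([-8.13446971e-04,  1.15215918e-04, -4.42865450e-04, -2.00856260e-04,
       -1.53617452e-04, -6.35789632e-05,  6.22247109e-04]), 'effort': array([ 1.39634081e-03, -5.82839692e+01,  1.53519083e+00, -2.72605044e+01,
       -5.43012621e-02,  1.70065934e-02,  1.55533962e-04]), 'position': array([ 0.21072287, -0.64063484,  0.22173412]), 'tcp_rot': array([ 9.87398761e-01,  1.58249532e-01, -2.02184807e-04, -8.55088348e-04]), 'wrist_force': array([ 0.23387411, -1.06341737,  0.53929536]), 'ft_torque': array([ 0.01260314, -0.00124994, -0.01091529]), 'grasp_force': 0.0, 'grip_width': 0.08775570876856478}
{'fov_y': 45.31315914070208, 'cx': 255.51026338700663, 'cy': 188.56631928461152, 'camera_from_world': array([[ 0.00533084, -0.9998441 , -0.01683331,  0.00391253],
       [-0.99605648, -0.00381832, -0.08863924,  0.56840453],
       [ 0.08856114,  0.01723945, -0.99592155,  1.29338904],
       [ 0.        ,  0.        ,  0.        ,  1.        ]])}
{'fov_y': 43.90487325903581, 'cx': 250.09172638517848, 'cy': 195.62299434261706, 'camera_from_world': array([[ 0.05766001,  0.99829585, -0.00898429, -0.02754591],
       [ 0.57056153, -0.04033681, -0.82026366, -0.25797254],
       [-0.81922821,  0.04217032, -0.57191503,  1.64168837],
       [ 0.        ,  0.        ,  0.        ,  1.        ]])}
{'fov_y': 65.70646984690485, 'cx': 257.688198084713, 'cy': 197.66567658246126, 'hand_eye': array([[-7.98509729e-04, -9.64280926e-01, -2.64880459e-01,
         7.23629310e-02],
       [ 9.99999517e-01, -9.21760147e-04,  3.41008113e-04,
        -4.98823101e-04],
       [-5.72983870e-04, -2.64880058e-01,  9.64281197e-01,
        -1.60691707e-01],
       [ 0.00000000e+00,  0.00000000e+00,  0.00000000e+00,
         1.00000000e+00]])}
```

View pics/top0.png

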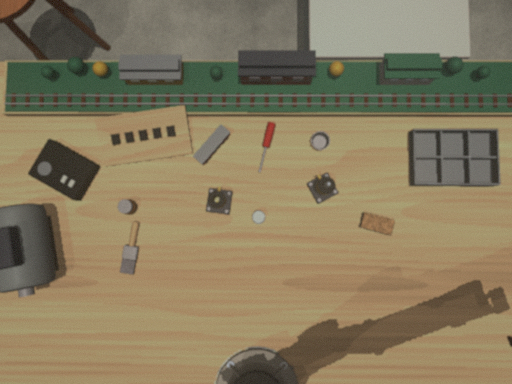

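View pics/scene0.png

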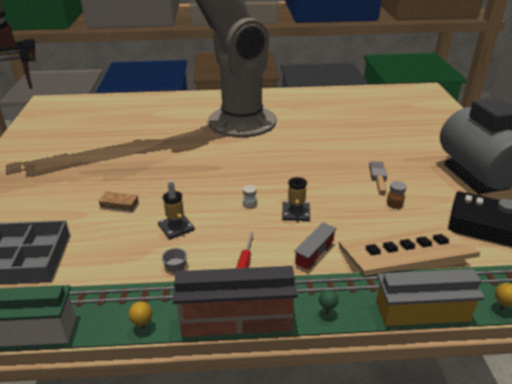

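Top view: outlet_a (with tube) is near pixel (322,186), outlet_b near (219,201), and the paint jar at (258,216) lies between and nearer the robot. Next I get world positions from depth.

```bash
cat > h.py <<'E'
from station import *
import cv2,numpy as np
from scipy.spatial.transform import Rotation as R
def cloud(n,d):
    c=camera_info(n);f=192/np.tan(np.radians(c["fov_y"]/2))
    v,u=np.mgrid[:384,:512];x=(u-c["cx"])/f;y=(v-c["cy"])/f
    P=np.stack([x*d,y*d,d],-1);T=np.linalg.inv(c["camera_from_world"])
    return P@T[:3,:3].T+T[:3,3]
E
python3 - <<'E'
from h import *
for n,roi in (("top",{"A":(322,186),"B":(219,201)}),("scene",{"A":(174,205),"B":(297,192)})):
    z=np.load(n+".npz");W=cloud(n,z["d"])
    for k,(u,v) in roi.items():
        w=W[v-30:v+31,u-20:u+21].reshape(-1,3)
        print(n,k)
        for a,b in ((.004,.02),(.03,.06),(.06,.08),(.08,.09),(.09,.1),(.1,.11),(.11,.13),(.13,.15)):
            q=w[(w[:,2]>a)&(w[:,2]<b)]
            if len(q):print(a,b,len(q),q.mean(0).round(4),q.min(0).round(3),q.max(0).round(3))
E
python3 - <<'E'
import cv2,numpy as np
p=np.load("top.npz")["p"][...,::-1]
q=np.hstack([cv2.resize(p[155:215,y:y+60],(400,400),interpolation=cv2.INTER_CUBIC) for y in (190,292)])
cv2.imwrite("pics/c.png",q)
E
```

```text
top A
0.004 0.02 526 [ 0.575  -0.1808  0.0097] [ 0.491 -0.245  0.004] [ 0.667 -0.128  0.02 ]
0.03 0.06 19 [ 0.5748 -0.1722  0.0537] [ 0.551 -0.192  0.045] [ 0.604 -0.163  0.06 ]
0.06 0.08 29 [ 0.5772 -0.1701  0.068 ] [ 0.551 -0.184  0.06 ] [ 0.607 -0.164  0.078]
0.08 0.09 6 [ 0.5702 -0.1858  0.0873] [ 0.554 -0.2    0.084] [ 0.59  -0.168  0.089]
0.09 0.1 185 [ 0.5725 -0.1857  0.0955] [ 0.551 -0.208  0.09 ] [ 0.595 -0.164  0.1  ]
0.1 0.11 13 [ 0.5718 -0.1798  0.1034] [ 0.556 -0.206  0.1  ] [ 0.585 -0.163  0.109]
0.11 0.13 14 [ 0.5702 -0.1851  0.1239] [ 0.565 -0.192  0.112] [ 0.58  -0.179  0.13 ]
0.13 0.15 19 [ 0.5736 -0.1847  0.1339] [ 0.568 -0.191  0.13 ] [ 0.58 -0.18  0.14]
top B
0.004 0.02 532 [0.5332 0.107  0.0098] [0.446 0.054 0.004] [0.622 0.173 0.02 ]
0.03 0.06 38 [0.5396 0.1095 0.0525] [0.514 0.091 0.044] [0.569 0.122 0.059]
0.06 0.08 20 [0.5388 0.1074 0.0671] [0.513 0.091 0.06 ] [0.569 0.121 0.077]
0.08 0.09 9 [0.5412 0.1139 0.0871] [0.528 0.094 0.083] [0.553 0.127 0.09 ]
0.09 0.1 193 [0.5336 0.113  0.0947] [0.512 0.091 0.09 ] [0.555 0.135 0.1  ]
0.1 0.11 6 [0.5334 0.1118 0.10
[... 423 characters left out ...]
53  0.0942] [ 0.554 -0.208  0.09 ] [ 0.598 -0.163  0.1  ]
0.1 0.11 27 [ 0.5797 -0.185   0.1049] [ 0.574 -0.193  0.1  ] [ 0.584 -0.179  0.109]
0.11 0.13 51 [ 0.5792 -0.1856  0.12  ] [ 0.573 -0.194  0.11 ] [ 0.583 -0.178  0.129]
0.13 0.15 19 [ 0.5768 -0.1855  0.1331] [ 0.571 -0.19   0.13 ] [ 0.584 -0.181  0.137]
scene B
0.004 0.02 408 [0.5455 0.1115 0.0117] [0.305 0.075 0.004] [0.575 0.15  0.02 ]
0.03 0.06 123 [0.5523 0.1101 0.0493] [0.534 0.091 0.03 ] [0.574 0.135 0.06 ]
0.06 0.08 152 [0.5503 0.1103 0.0709] [0.53 0.09 0.06] [0.566 0.134 0.08 ]
0.08 0.09 47 [0.5423 0.1125 0.0865] [0.521 0.09  0.08 ] [0.559 0.132 0.09 ]
0.09 0.1 166 [0.5374 0.1124 0.0935] [0.512 0.09  0.09 ] [0.561 0.136 0.097]
```

View pics/c.png

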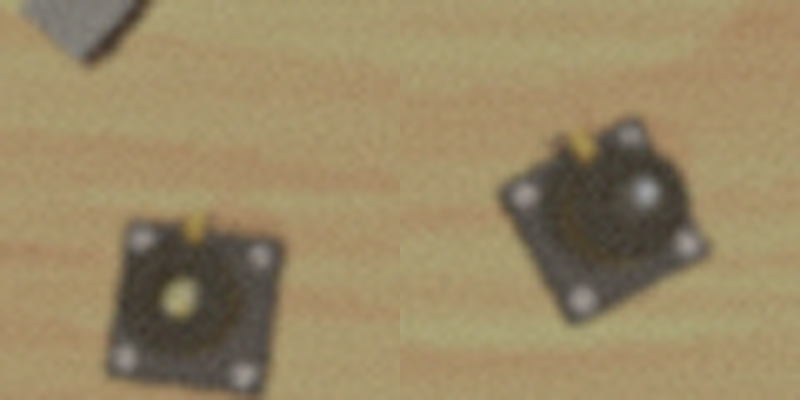

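play_rows(
  plan=[
    [[0.0304, -0.02, 0], 0],
    [[0.0304, -0.02, 0], 0],
    [[0.0304, -0.02, 0], 0],
    [[0.0304, -0.02, 0], 0],
    [[0.0304, -0.02, 0], 0],
    [[0.0304, -0.02, 0], 0],
    [[0.0304, -0.02, 0], 0],
    [[0.0304, -0.02, 0], 0],
  ],
)

```text
time_s: 0.9
position: [0.3925, -0.4118, 0.2224]
tcp_rot: [0.987, 0.158, -0.0, -0.0]
wrist_force: [0.8, -0.8, 0.7]
grip_width: 0.0877
grasp_force: 0.0
```

play_rows(
  plan=[
    [[0.0304, -0.02, 0], 0],
    [[0.0304, -0.02, 0], 0],
    [[0.0304, -0.02, 0], 0],
    [[0.0304, -0.02, 0], 0],
    [[0.0304, -0.02, 0], 0],
    [[0.0304, -0.02, 0], 0],
    [[0.0304, -0.02, 0], 0],
    [[0.0304, -0.02, 0], 0],
  ],
  jaw=0.3,
)

```text
time_s: 1.7
position: [0.5734, -0.184, 0.2223]
tcp_rot: [0.987, 0.158, -0.0, -0.0]
wrist_force: [0.5, -1.2, 0.7]
grip_width: 0.0312
grasp_force: 0.0
```

play_rows(
  plan=[
    [[0, 0, 0], 0],
    [[0, 0, 0], 0],
    [[0, 0, 0], 0],
  ],
)

```text
time_s: 2.0
position: [0.572, -0.1867, 0.2223]
tcp_rot: [0.988, 0.157, -0.001, 0.0]
wrist_force: [-0.7, 0.5, 0.6]
grip_width: 0.0305
grasp_force: 0.0
```

```bash
cat >> h.py <<'E'
def wcloud(d,s):
    "wrist depth -> world points (equidistant fisheye, depth along the axis)"
    c=camera_info("wrist");f=192/np.tan(np.radians(c["fov_y"]/2))
    v,u=np.mgrid[:384,:512];x=u-c["cx"];y=v-c["cy"];r=np.hypot(x,y)+1e-9;t=np.tan(r/f)
    P=np.stack([x/r*t*d,y/r*t*d,d],-1);H=c["hand_eye"];P=P@H[:3,:3].T+H[:3,3]
    return P@R.from_quat(s["tcp_rot"]).as_matrix().T+s["position"]
E
python3 - <<'E'
from h import *
s=observe();p,d=snapshot("wrist");np.savez("w1.npz",p=p,d=d);cv2.imwrite("pics/w1.png",p[...,::-1])
W=wcloud(d,s)
m=(abs(W[...,0]-.573)<.05)&(abs(W[...,1]+.1855)<.05)
for a,b in ((-.01,.012),(.08,.09),(.09,.1),(.1,.11),(.11,.12),(.12,.13),(.13,.145)):
    q=W[m&(W[...,2]>a)&(W[...,2]<b)]
    if len(q):print(a,b,len(q),q.mean(0).round(4),np.percentile(q,2,0).round(4),np.percentile(q,98,0).round(4))
print(s["position"])
E
```

```text
-0.01 0.012 3531 [ 0.5837 -0.1816  0.0022] [ 0.5251 -0.2342 -0.0029] [ 0.6218 -0.1367  0.0115]
0.08 0.09 22 [ 0.5787 -0.1841  0.0866] [ 0.5687 -0.1947  0.0838] [ 0.5955 -0.1749  0.0895]
0.09 0.1 1353 [ 0.5745 -0.1854  0.0935] [ 0.5514 -0.2074  0.0915] [ 0.5945 -0.1644  0.0952]
0.1 0.11 37 [ 0.5786 -0.1841  0.1048] [ 0.5732 -0.192   0.1001] [ 0.5804 -0.1782  0.1094]
0.11 0.12 39 [ 0.5785 -0.1841  0.115 ] [ 0.5734 -0.1918  0.1102] [ 0.5805 -0.1783  0.1198]
0.12 0.13 125 [ 0.5754 -0.1849  0.1259] [ 0.5658 -0.193   0.1213] [ 0.5803 -0.1785  0.1297]
0.13 0.145 117 [ 0.5736 -0.1856  0.1338] [ 0.5692 -0.1906  0.1304] [ 0.5777 -0.1811  0.1368]
[ 0.57202297 -0.18673905  0.22231603]
```

View pics/w1.png

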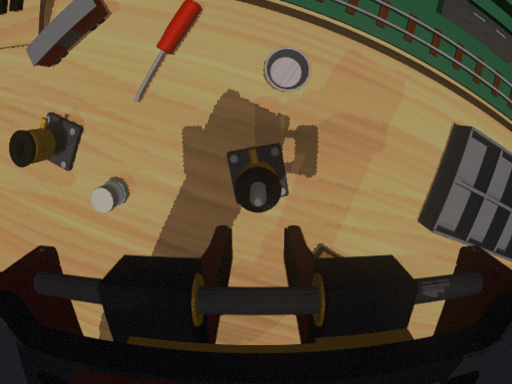

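Wrist view: the tube tip at (258,190) sits centred between the fingertips at (225,235) and (292,235). The tip is at about (0.5735, -0.1857), so a small correction, then down.

play_rows(
  plan=[
    [[0.0015, -0.0005, 0.014], 0],
    [[0, 0, 0.018], 0],
    [[0, 0, 0.018], 0],
    [[0, 0, 0.018], 0],
    [[0, 0, 0.018], 0],
    [[0, 0, 0.018], 0],
    [[0, 0, 0.01], 0],
    [[0, 0, 0.003], 0],
  ],
)

```text
time_s: 2.85
position: [0.573, -0.1846, 0.104]
tcp_rot: [0.987, 0.158, -0.001, -0.0]
wrist_force: [-0.6, -0.3, -0.9]
grip_width: 0.0308
grasp_force: 0.0
```

play_rows(
  plan=[
    [[0, 0, 0], 0],
    [[0, 0, 0.004], 0],
    [[0, 0, 0.002], 0],
    [[0, 0, 0.002], 0],
    [[0, 0, 0.0015], 0],
    [[0, 0, 0.0015], 0],
    [[0, 0, 0.001], 0],
    [[0, 0, 0], 0],
  ],
)

```text
time_s: 3.65
position: [0.5745, -0.1843, 0.0942]
tcp_rot: [0.987, 0.158, 0.0, 0.0]
wrist_force: [-2.4, 0.3, 5.9]
grip_width: 0.0301
grasp_force: 2.6
```

play_rows(
  plan=[
    [[0, 0, 0.001], 0],
    [[0, 0, 0.001], 0],
    [[0, 0, 0.001], 0],
    [[0, 0, 0.001], 0],
    [[0, 0, 0.001], 0],
    [[0, 0, 0], 0],
  ],
)

```text
time_s: 4.25
position: [0.5745, -0.1843, 0.0897]
tcp_rot: [0.987, 0.158, 0.0, 0.0]
wrist_force: [-3.3, 1.6, 9.2]
grip_width: 0.0307
grasp_force: 4.2
```

play_rows(
  plan=[
    [[0, 0, 0.001], 0],
    [[0, 0, 0.001], 0],
    [[0, 0, 0.001], 0],
    [[0, 0, 0.0005], 0],
    [[0, 0, 0], 0],
    [[0, 0, 0], 0],
  ],
)

```text
time_s: 4.85
position: [0.5746, -0.1844, 0.0873]
tcp_rot: [0.987, 0.158, 0.0, 0.0]
wrist_force: [-6.5, 0.8, 16.3]
grip_width: 0.0305
grasp_force: 8.3
```

play_rows(
  plan=[
    [[0, 0, 0], 0],
    [[0, 0, 0], 0],
    [[0, 0, 0], 0],
    [[0, 0, 0], 0],
    [[0, 0, 0], 0],
  ],
  jaw=1,
  grip_force=20,
)

```text
time_s: 5.35
position: [0.5761, -0.1844, 0.0873]
tcp_rot: [0.987, 0.158, 0.002, 0.001]
wrist_force: [-1.9, 0.7, 11.7]
grip_width: 0.0159
grasp_force: 24.2
```

play_rows(
  plan=[
    [[0, 0, -0.001], 0],
    [[0, 0, -0.002], 0],
    [[0, 0, -0.002], 0],
    [[0, 0, -0.002], 0],
    [[0, 0, -0.003], 0],
    [[0, 0, -0.003], 0],
    [[0, 0, 0], 0],
  ],
)

```text
time_s: 6.05
position: [0.5753, -0.1848, 0.0989]
tcp_rot: [0.987, 0.158, 0.001, 0.001]
wrist_force: [3.8, -1.7, 1.6]
grip_width: 0.0158
grasp_force: 20.0
```

play_rows(
  plan=[
    [[0, 0, -0.006], 0],
    [[0, 0, -0.008], 0],
    [[0, 0, -0.01], 0],
    [[0, 0, -0.01], 0],
    [[0, 0, -0.013], 0],
    [[0, 0, -0.014], 0],
    [[0, 0, -0.01], 0],
    [[0, 0, 0], 0],
  ],
)

```text
time_s: 6.85
position: [0.575, -0.1844, 0.171]
tcp_rot: [0.987, 0.158, 0.001, 0.0]
wrist_force: [0.3, 0.1, 0.4]
grip_width: 0.0157
grasp_force: 20.0
```

```bash
python3 - <<'E'
from h import *
s=observe();print(s["position"],s["wrist_force"],s["grip_width"],s["grasp_force"])
M=R.from_quat(s["tcp_rot"]).as_matrix()
print(M.round(3).tolist(), M.T@(np.array([.534,.113,s["position"][2]])-s["position"]))
p,d=snapshot("scene")
W=cloud("scene",d);m=np.linalg.norm(W[...,:2]-[.575,-.185],axis=-1)<.025
for a,b in ((.085,.09),(.09,.1),(.1,.11),(.115,.125),(.125,.135),(.135,.145)):
    q=W[m&(W[...,2]>a)&(W[...,2]<b)]
    if len(q):print(a,b,len(q),q.mean(0).round(4))
cv2.imwrite("pics/s2.png",cv2.resize(p[80:260,100:340,::-1],(720,540),interpolation=cv2.INTER_CUBIC))
E
```

```text
[ 0.57499663 -0.18437845  0.1710074 ] [0.34059398 0.07026083 0.41911273] 0.015727817006745488 19.995538009461598
[[0.95, 0.312, 0.002], [0.312, -0.95, -0.001], [0.002, 0.001, -1.0]] [ 5.39790615e-02 -2.95297910e-01 -2.71377048e-04]
0.085 0.09 29 [ 0.5808 -0.1835  0.0877]
0.09 0.1 194 [ 0.5766 -0.1858  0.0937]
0.125 0.135 3 [ 0.5773 -0.1834  0.1339]
0.135 0.145 27 [ 0.5772 -0.1844  0.14  ]
```

View pics/s2.png

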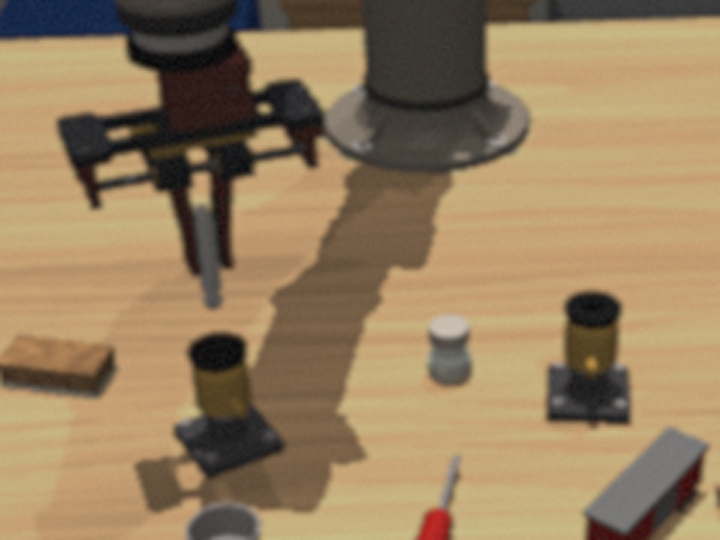

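The tube is out and hangs in the gripper over outlet_a (tip at crop (212,300)); outlet_b is at (592,305). Both cameras give the A→B shift as (-0.039, +0.2985), so I'll move by that.

play_rows(
  plan=[
    [[0.007, -0.036, 0], 0],
    [[0.007, -0.038, 0], 0],
    [[0.007, -0.038, 0], 0],
    [[0.007, -0.038, 0], 0],
    [[0.007, -0.038, 0], 0],
    [[0.007, -0.038, 0], 0],
    [[0.007, -0.038, 0], 0],
    [[0.0074, -0.0312, 0], 0],
  ],
)

```text
time_s: 7.7
position: [0.5343, 0.1159, 0.1686]
tcp_rot: [0.987, 0.159, -0.001, -0.0]
wrist_force: [0.0, 0.4, -0.5]
grip_width: 0.0156
grasp_force: 20.0
```

play_rows(
  plan=[
    [[0, 0, 0], 0],
    [[0, 0, 0], 0],
    [[0, 0, 0], 0],
    [[0, 0, 0], 0],
  ],
)

```text
time_s: 8.1
position: [0.5357, 0.112, 0.1689]
tcp_rot: [0.988, 0.157, -0.0, 0.0]
wrist_force: [-0.2, -0.2, 0.3]
grip_width: 0.0158
grasp_force: 20.0
```

```bash
python3 - <<'E'
from h import *
s=observe();print(s["position"],s["tcp_rot"],s["wrist_force"])
p,d=snapshot("scene");p2,d2=snapshot("wrist")
W=cloud("scene",d);m=np.linalg.norm(W[...,:2]-[.537,.113],axis=-1)<.026
for a,b in ((.085,.09),(.09,.1),(.1,.11),(.115,.125),(.125,.132),(.132,.138),(.138,.144),(.144,.15),(.15,.16)):
    q=W[m&(W[...,2]>a)&(W[...,2]<b)]
    if len(q):print(a,b,len(q),q.mean(0).round(4))
W=wcloud(d2,s);q=W[(np.linalg.norm(W[...,:2]-[.536,.113],axis=-1)<.03)&(abs(W[...,2]-.095)<.008)]
print(len(q),q.mean(0),np.percentile(q,1,0),np.percentile(q,99,0))
c=p[110:240,230:360,::-1];cv2.imwrite("pics/b.png",np.hstack([cv2.resize(c,(390,390),interpolation=2),cv2.resize(p2[130:280,180:330,::-1],(390,390),interpolation=2)]))
E
```

```text
[0.53569514 0.11202333 0.16886095] [ 9.87594885e-01  1.57022745e-01 -2.97166398e-04  3.33614264e-04] [-0.1591533  -0.21593363  0.33708236]
0.085 0.09 38 [0.5445 0.1113 0.0879]
0.09 0.1 164 [0.5373 0.1127 0.0937]
0.125 0.132 1 [0.5363 0.1095 0.1303]
0.132 0.138 11 [0.5388 0.1121 0.1355]
0.138 0.144 16 [0.5376 0.1096 0.1401]
0.144 0.15 10 [0.5394 0.1106 0.1479]
0.15 0.16 25 [0.5392 0.11   0.155 ]
1742 [0.53705312 0.11451451 0.09254712] [0.5145078  0.09063818 0.08869618] [0.55590238 0.13565554 0.09421907]
```

View pics/b.png

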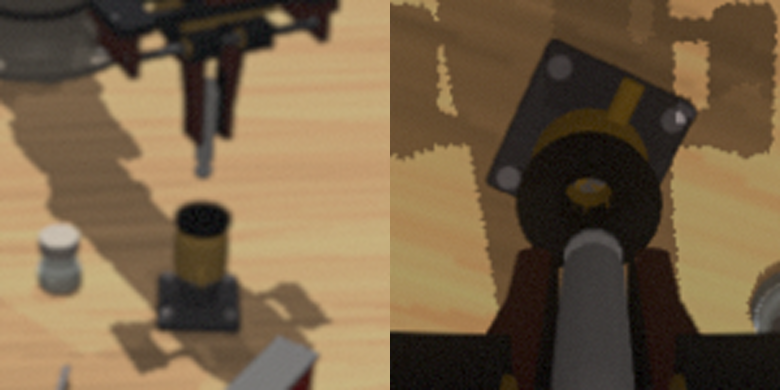

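The tube hangs above outlet_b's collar. Scene depth shows it about 2–3 mm short in y, so I correct and lower to just above the collar.

play_rows(
  plan=[
    [[0.0014, -0.0018, 0.006], 0],
    [[0, 0, 0.008], 0],
    [[0, 0, 0.008], 0],
    [[0, 0, 0.006], 0],
    [[0, 0, 0.002], 0],
    [[0, 0, 0], 0],
    [[0, 0, 0], 0],
  ],
)

```text
time_s: 8.9
position: [0.5365, 0.116, 0.1393]
tcp_rot: [0.987, 0.158, 0.0, -0.0]
wrist_force: [0.4, -0.1, 0.1]
grip_width: 0.0155
grasp_force: 20.0
```

```bash
python3 - <<'E'
from h import *
s=observe();print(s["position"],s["wrist_force"])
p,d=snapshot("scene");p2,d2=snapshot("wrist")
W=cloud("scene",d);m=np.linalg.norm(W[...,:2]-[.537,.113],axis=-1)<.026
for a,b in ((.09,.097),(.1,.105),(.105,.11),(.11,.12),(.12,.13)):
    q=W[m&(W[...,2]>a)&(W[...,2]<b)]
    if len(q):print(a,b,len(q),q.mean(0).round(4),q.min(0).round(4)[1],q.max(0).round(4)[1])
c=p[130:230,245:345,::-1];cv2.imwrite("pics/b2.png",np.hstack([cv2.resize(c,(390,390),interpolation=2),cv2.resize(p2[130:280,180:330,::-1],(390,390),interpolation=2)]))
E
```

```text
[0.53649626 0.11596261 0.13927236] [ 0.39146464 -0.14239736  0.05820354]
0.09 0.097 148 [0.5391 0.1117 0.0934] 0.0898 0.1361
0.1 0.105 2 [0.5401 0.1138 0.1042] 0.1104 0.1173
0.105 0.11 16 [0.5382 0.1156 0.1083] 0.1083 0.1233
0.11 0.12 16 [0.5396 0.115  0.1156] 0.1078 0.122
0.12 0.13 25 [0.5401 0.1137 0.1253] 0.1073 0.1214
```

View pics/b2.png

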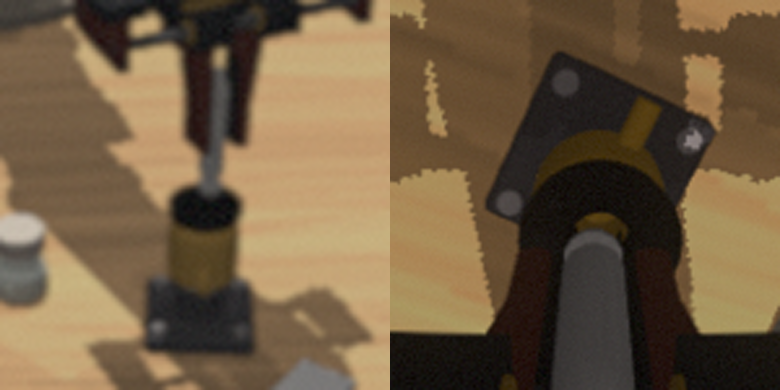

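Left: the tube end is just above the collar, slightly right of its centre. Right: it is near the hole, which shows at (600,225). I'll check that the arm has settled before correcting.

play_rows(
  plan=[
    [[0, 0, 0], 0],
    [[0, 0, 0], 0],
    [[0, 0, 0], 0],
  ],
)

```text
time_s: 9.3
position: [0.5365, 0.1159, 0.1393]
tcp_rot: [0.987, 0.158, 0.0, -0.0]
wrist_force: [-0.4, -0.1, -0.1]
grip_width: 0.016
grasp_force: 20.0
```

```bash
python3 - <<'E'
from h import *
for i in range(3):
    s=observe();p,d=snapshot("scene")
    W=cloud("scene",d);m=np.linalg.norm(W[...,:2]-[.537,.114],axis=-1)<.026
    q=W[m&(W[...,2]>.103)&(W[...,2]<.125)]
    print(s["position"],abs(s["dq"]).max(),q.mean(0),np.percentile(q[:,1],[5,95]))
E
```

```text
[0.53645808 0.11588997 0.13929111] 0.0017274049025693015 [0.53927064 0.11434284 0.11441196] [0.107713   0.12163886]
[0.53642682 0.11587189 0.13925885] 0.001492034446132131 [0.53919744 0.11435209 0.11429338] [0.1076255  0.12163254]
[0.53639824 0.11587099 0.13922204] 0.0021159764818017724 [0.5387426  0.11444044 0.1141598 ] [0.10783302 0.12204708]
```

play_rows(
  plan=[
    [[0, 0.0018, 0], 0],
    [[0, 0, 0], 0],
    [[0, 0, 0], 0],
    [[0, 0, 0], 0],
  ],
)

```text
time_s: 9.85
position: [0.5369, 0.1142, 0.1392]
tcp_rot: [0.987, 0.158, -0.0, -0.0]
wrist_force: [0.3, 0.5, -0.5]
grip_width: 0.0157
grasp_force: 20.0
```

play_rows(
  plan=[
    [[0, 0, 0.003], 0],
    [[0, 0, 0.003], 0],
    [[0, 0, 0.002], 0],
    [[0, 0, 0.002], 0],
    [[0, 0, 0.001], 0],
    [[0, 0, 0.001], 0],
    [[0, 0, 0], 0],
  ],
)

```text
time_s: 10.55
position: [0.5369, 0.1141, 0.127]
tcp_rot: [0.987, 0.158, -0.0, 0.0]
wrist_force: [-0.6, -0.3, -0.6]
grip_width: 0.0156
grasp_force: 20.0
```

play_rows(
  plan=[
    [[0, 0, 0.002], 0],
    [[0, 0, 0.002], 0],
    [[0, 0, 0.002], 0],
    [[0, 0, 0.002], 0],
    [[0, 0, 0], 0],
  ],
)

```text
time_s: 11.05
position: [0.5368, 0.1142, 0.1188]
tcp_rot: [0.987, 0.158, -0.0, -0.0]
wrist_force: [-0.7, -0.2, -1.0]
grip_width: 0.0158
grasp_force: 20.0
```

play_rows(
  plan=[
    [[0, 0, 0.003], 0],
    [[0, 0, 0.003], 0],
    [[0, 0, 0.003], 0],
    [[0, 0, 0.003], 0],
    [[0, 0, 0.002], 0],
    [[0, 0, 0.0015], 0],
    [[0, 0, 0], 0],
  ],
)

```text
time_s: 11.75
position: [0.5368, 0.1141, 0.1034]
tcp_rot: [0.987, 0.158, -0.0, 0.0]
wrist_force: [-0.1, 0.1, -1.1]
grip_width: 0.0157
grasp_force: 20.0
```

play_rows(
  plan=[
    [[0, 0, 0.001], 0],
    [[0, 0, 0.001], 0],
    [[0, 0, 0.001], 0],
    [[0, 0, 0.001], 0],
    [[0, 0, 0.001], 0],
    [[0, 0, 0], 0],
  ],
)

```text
time_s: 12.35
position: [0.5366, 0.1141, 0.0985]
tcp_rot: [0.987, 0.158, -0.0, 0.0]
wrist_force: [-1.7, -0.4, -0.2]
grip_width: 0.0158
grasp_force: 20.0
```

play_rows(
  plan=[
    [[0, 0, 0], 0],
    [[0, 0, 0], 0],
    [[0, 0, 0], 0],
    [[0, 0, -0.004], 0],
    [[0, 0, -0.005], 0],
    [[0, 0, -0.005], 0],
    [[0, 0, 0], 0],
    [[0, 0, 0], 0],
  ],
  jaw=0.4,
)

```text
time_s: 13.15
position: [0.5371, 0.1142, 0.113]
tcp_rot: [0.987, 0.158, 0.0, -0.0]
wrist_force: [-0.5, 0.3, -0.7]
grip_width: 0.0265
grasp_force: 0.0
```

play_rows(
  plan=[
    [[0, 0, 0], 0],
    [[0, 0, 0], 0],
    [[0, 0, 0], 0],
    [[0, 0, 0], 0],
    [[0, 0, 0], 0],
  ],
  jaw=1,
  grip_force=30,
)

```text
time_s: 13.65
position: [0.5369, 0.1141, 0.1126]
tcp_rot: [0.987, 0.158, -0.0, 0.0]
wrist_force: [-0.3, 0.2, -1.1]
grip_width: 0.0156
grasp_force: 30.0
```

play_rows(
  plan=[
    [[0, 0, 0.001], 0],
    [[0, 0, 0.001], 0],
    [[0, 0, 0.001], 0],
    [[0, 0, 0.001], 0],
    [[0, 0, 0.001], 0],
    [[0, 0, 0], 0],
  ],
)

```text
time_s: 14.25
position: [0.5369, 0.1142, 0.1075]
tcp_rot: [0.987, 0.158, 0.0, -0.0]
wrist_force: [0.5, -0.2, 1.0]
grip_width: 0.0152
grasp_force: 30.0
```

play_rows(
  plan=[
    [[0, 0, 0.001], 0],
    [[0, 0, 0.001], 0],
    [[0, 0, 0.001], 0],
    [[0, 0, 0.001], 0],
    [[0, 0, 0], 0],
  ],
)

```text
time_s: 14.75
position: [0.5366, 0.1141, 0.1032]
tcp_rot: [0.987, 0.158, -0.0, 0.0]
wrist_force: [0.2, 0.1, -0.5]
grip_width: 0.0157
grasp_force: 30.0
```

play_rows(
  plan=[
    [[0, 0, 0.001], 0],
    [[0, 0, 0.001], 0],
    [[0, 0, 0], 0],
  ],
)

```text
time_s: 15.05
position: [0.5368, 0.1141, 0.1014]
tcp_rot: [0.987, 0.158, -0.0, 0.0]
wrist_force: [0.6, 0.5, -1.0]
grip_width: 0.0153
grasp_force: 30.0
```

```bash
python3 - <<'E'
from h import *
s=observe();print(s["position"],s["wrist_force"])
p,d=snapshot("scene")
W=cloud("scene",d);m=np.linalg.norm(W[...,:2]-[.537,.114],axis=-1)<.026
q=W[m&(W[...,2]>.08)&(W[...,2]<.18)];print(np.histogram(q[:,2],np.arange(.08,.181,.005)))
cv2.imwrite("pics/b3.png",cv2.resize(p[110:230,235:355,::-1],(540,540),interpolation=2))
E
```

```text
[0.53678102 0.11411754 0.10144664] [ 0.56987862  0.47403802 -0.99410693]
(array([ 6, 25, 94, 25, 24, 23, 33, 33, 24, 34, 32, 27, 34, 27, 28, 36, 29,
       27, 14,  6]), array([0.08 , 0.085, 0.09 , 0.095, 0.1  , 0.105, 0.11 , 0.115, 0.12 ,
       0.125, 0.13 , 0.135, 0.14 , 0.145, 0.15 , 0.155, 0.16 , 0.165,
       0.17 , 0.175, 0.18 ]))
```

View pics/b3.png

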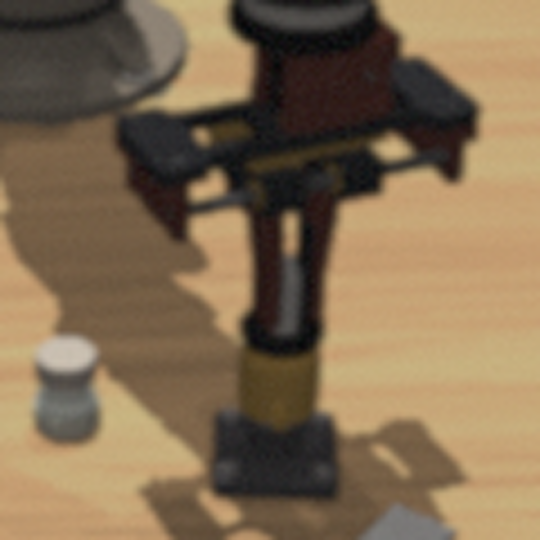

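Fingertips are just above the collar, and the tube tip shows at crop (292,258). I'll turn that into a height.

```bash
python3 - <<'E'
from h import *
c=camera_info("scene");f=192/np.tan(np.radians(c["fov_y"]/2))
for z in (.095,.12,.13,.135,.14,.145,.15,.155):
    P=c["camera_from_world"]@[.5365,.1135,z,1];u,v=P[0]/P[2]*f+c["cx"],P[1]/P[2]*f+c["cy"]
    print(z,round((u-235)*4.5),round((v-110)*4.5))
z=np.load("scene.npz")["p"];
# reference: tip of the tube in A at start (z .137)
P=c["camera_from_world"]@[.5733,-.1857,.137,1];print(P[0]/P[2]*f+c["cx"],P[1]/P[2]*f+c["cy"])
g=z[150:215,172].astype(int).sum(1);print(g)
p,d=snapshot("scene");print(p[155:195,300].astype(int).sum(1))
W=cloud("scene",d);print(W[158:195,300].round(3).tolist())
E
```

```text
0.095 283 321
0.12 286 282
0.13 287 266
0.135 287 258
0.14 288 250
0.145 288 242
0.15 288 233
0.155 289 225
170.64212408489232 179.93732114723812
[248 286 360 424 444 445 449 447 454 453 448 440 444 442 442 425 415 403
 409 412 413 411 418 419 434 438 444 426 418 433 445 412 349 302 263 245
 231 223 221 228 227 228 227 230 228 229 230 219 176 120  79  76  65  97
 140 185 197 192 185 176 175 180 177 167 166]
[ 78 137 261 350 395 399 386 373 376 362 324 264 215 208 225 233 246 231
 239 226 221 220 218 211 209 206 196 193 181 122  84  45  61  92 144 197
 209 198 192 193]
[[0.266, 0.162, 0.0], [0.27, 0.162, -0.001], [0.279, 0.161, 0.001], [0.283, 0.16, 0.0], [0.287, 0.159, -0.001], [0.295, 0.158, 0.0], [0.301, 0.157, 0.001], [0.303, 0.157, -0.002], [0.311, 0.156, -0.0], [0.533, 0.117, 0.134], [0.535, 0.117, 0.132], [0.535, 0.117, 0.129], [0.541, 0.116, 0.13], [0.538, 0.117, 0.125], [0.541, 0.116, 0.124], [0.539, 0.117, 0.12], [0.54, 0.117, 0.118], [0.542, 0.117, 0.117], [0.54, 0.117, 0.112], [0.541, 0.117, 0.11], [0.538, 0.118, 0.106], [0.539, 0.118, 0.103], [0.539, 0.118, 0.1], [0.543, 0.117, 0.1], [0.541, 0.118, 0.096], [0.544, 0.117, 0.095], [0.548, 0.117, 0.095], [0.546, 0.117, 0.091], [0.557, 0.115, 0.095], [0.556, 0.116, 0.092], [0.559, 0.115, 0.091], [0.558, 0.116, 0.087], [0.548, 0.118, 0.077], [0.551, 0.117, 0.077], [0.555, 0.117, 0.076], [0.556, 0.117, 0.074], [0.556, 0.117, 0.071]]
```

Tip height is about 0.137, which puts the lower end about 0.5 mm off the expected stop. I'll press a little further to feel it.

play_rows(
  plan=[
    [[0, 0, 0.0007], 0],
    [[0, 0, 0.0007], 0],
    [[0, 0, 0], 0],
  ],
)

```text
time_s: 15.45
position: [0.5375, 0.1144, 0.1012]
tcp_rot: [0.987, 0.158, 0.001, 0.0]
wrist_force: [-1.2, -0.7, 8.1]
grip_width: 0.0153
grasp_force: 30.0
```

play_rows(
  plan=[
    [[0, 0, 0.0006], 0],
    [[0, 0, 0.0004], 0],
    [[0, 0, 0], 0],
  ],
)

```text
time_s: 15.75
position: [0.538, 0.1145, 0.1011]
tcp_rot: [0.987, 0.158, 0.001, 0.0]
wrist_force: [-2.3, -2.0, 14.4]
grip_width: 0.0151
grasp_force: 30.0
```

The tube is on the stop: 14 N with no further motion, and the fingers are clear of the collar. Releasing and retreating.

play_rows(
  plan=[
    [[0, 0, -0.001], 0],
    [[0, 0, -0.001], 0],
    [[0, 0, 0], 0],
  ],
)

```text
time_s: 16.05
position: [0.537, 0.1142, 0.1013]
tcp_rot: [0.987, 0.158, 0.0, -0.0]
wrist_force: [-0.3, -0.0, 2.7]
grip_width: 0.0153
grasp_force: 30.0
```

play_rows(
  plan=[
    [[0, 0, 0], 0],
    [[0, 0, 0], 0],
    [[0, 0, 0], 0],
    [[0, 0, 0], 0],
    [[0, 0, -0.01], 0],
    [[0, 0, -0.02], 0],
    [[0, 0, -0.03], 0],
    [[0, 0, -0.03], 0],
  ],
  jaw=0.1,
)

```text
time_s: 16.85
position: [0.5366, 0.1141, 0.1927]
tcp_rot: [0.987, 0.158, -0.0, -0.0]
wrist_force: [0.7, -0.8, -0.4]
grip_width: 0.0395
grasp_force: 0.0
```

play_rows(
  plan=[
    [[-0.03, 0, -0.02], 0],
    [[-0.03, 0, 0], 0],
    [[-0.03, 0, 0], 0],
    [[0, 0, 0], 0],
    [[0, 0, 0], 0],
    [[0, 0, 0], 0],
  ],
)

```text
time_s: 17.45
position: [0.4525, 0.0865, 0.2119]
tcp_rot: [0.987, 0.158, 0.001, -0.0]
wrist_force: [-0.3, 0.4, -0.4]
grip_width: 0.0393
grasp_force: 0.0
```

```bash
python3 - <<'E'
from h import *
s=observe();print(s["time_s"],s["position"],s["wrist_force"],s["grip_width"])
for n in ("scene","top"):
    p,d=snapshot(n);W=cloud(n,d)
    m=np.linalg.norm(W[...,:2]-[.537,.114],axis=-1)<.026
    for a,b in ((.09,.097),(.1,.11),(.11,.12),(.12,.13),(.13,.16)):
        q=W[m&(W[...,2]>a)&(W[...,2]<b)]
        if len(q):print(n,a,b,len(q),q.mean(0).round(4),q[:,2].max().round(4))
    if n=="scene":cv2.imwrite("pics/b4.png",cv2.resize(p[130:230,235:335,::-1],(540,540),interpolation=2))
E
```

```text
17.45 [0.45245425 0.08649268 0.21185866] [-0.27175565  0.35756878 -0.42307683] 0.039331629325777266
scene 0.09 0.097 145 [0.5411 0.1123 0.0937] 0.0964
scene 0.1 0.11 22 [0.54   0.1125 0.1042] 0.1089
scene 0.11 0.12 26 [0.5402 0.1119 0.1145] 0.1193
scene 0.12 0.13 28 [0.5395 0.1126 0.1249] 0.1298
scene 0.13 0.16 15 [0.5364 0.113  0.1334] 0.138
top 0.09 0.097 73 [0.5444 0.1094 0.0941] 0.097
top 0.1 0.11 1 [0.5491 0.109  0.1031] 0.1031
```

View pics/b4.png

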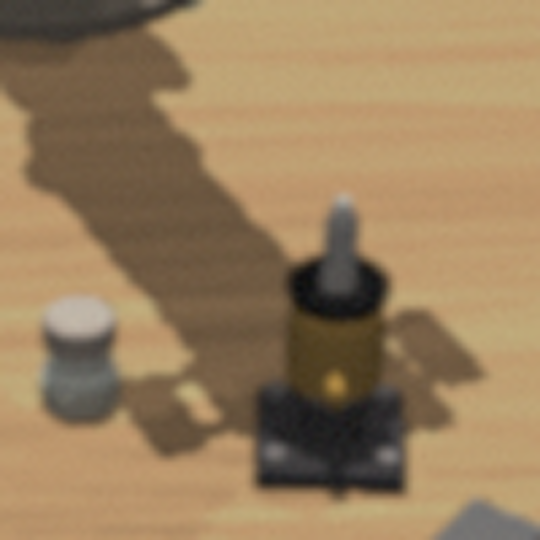

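The tube stands upright in outlet_b (tip at crop (343,200)). The tip is at about 0.137 m and the collar at rest height, matching the geometry outlet_a had at the start. Handing in.

```bash
python3 -c "
from station import *
print(finish_job())"
```

```text
the job is handed in; nothing more can be done
None
```

I drew the tube out of outlet_a, pushed it onto the stop in outlet_b and let go; the final picture shows it upright at locked height with the collar up. I handed the job in at about 17.5 s. I never saw the teeth themselves and did no test tug, and no verdict was returned.

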